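# Shut and bar the two-leaf control cabinet

### The arm

A 6-joint arm with a two-finger parallel gripper is mounted at the origin on a cart in front of the work surface, level with it; the furniture and walls round the work are solid. World frame = base frame: x ahead of the robot, y to its left, z up, the work surface at z = 0. Lengths are in m, angles in rad, forces in N, time in s.
With the tool pointing down it reaches from about 0.425 to 0.95 m from the base axis. Payload 3.5 kg.
Tool frame: the origin (TCP) lies on the centre line of the jaws, within the pads' length; the fingertips stand 17 mm ahead of it and the grasp point (between the pads) lies 2 mm behind it; z points along the fingers, y is the line along which they close (so a half turn about z gives the same grasp; the last joint's range is limited). The gripper opens to 85 mm and grips with 20 to 120 N. Pads are 22 mm wide; open, the fingers measure 114 mm over their backs; the gripper's body (76 mm by 85 mm) begins 54 mm behind the grasp point. The pads swing forward as they close: fully open they stand 13 mm farther back than shut.
Start: joints at [0.991, 0.286, 1.577, -0, 1.279, -0.15], TCP at [0.281, 0.614, 0.248] pointing down, gripper open.
Joint ranges: [-2.77, 2.77], [-0.9, 2.22], [0.21, 2.48], [-1.53, 4.67], [0.24, 2.81], [-2.84, 2.84]. Speed limits (rad/s): [2.79, 2.79, 3.14, 3.14, 3.14, 3.14].

### API

Orientations are given as a unit quaternion [x, y, z, w].
In Python, from plant import bot gives the robot as it stands.
- The arm moves only by the tool arm_command, never from a script. Its argument "rows" is a list of rows, each a list of 7 numbers: the closure, from -1 (fully open) to 1 (shut), then the shift along the world's x, y, z in units of 50 mm (1.0 is 50 mm), then the turn, a rotation vector about the world's x, y, z in units of 8 degrees (1.0 is 8 degrees). A call has 1 to 20 rows; each row is the pose to reach, as a shift and turn from the pose commanded when the call began; what a row does not reach only later rows make up. A row lasts 1/10 s, in which the tool goes at most 50 mm and 8.59 degrees, less where a joint would pass 70% of its speed; a pose out of reach is approached as far as the arm can. A call with a gripper value outside its range is refused whole. The fingers move at their own pace and stop on an object; the grip force is fixed at half the most. Time passes only in rows, so rows that repeat a pose let the fingers close. It gives the time, the measured TCP pose, the force, the opening and the grip force at its end, in the units of the state.
- bot.read_state(): the state, without advancing time (a new reading comes with each control period).
- bot.snapshot(name): name is "scene" or "top" or "wrist"; returns a dict with "frame" (480x640x3 uint8, red, green, blue), "fx", "fy", "cx", "cy" (pixels), "eye" and "attitude" of the camera in the world. Camera axes: x right, y down, z forward; pixel columns grow to the right and rows downward; lengths in m; the calibration is good to about 2 mm. A picture is of the moment at which its call begins. There is no depth.
- bot.finish_job(): hands the job in; it is judged then, once.
The state is a dict: "time": time; "joint_positions": joint angles; "qvel": joint speeds; "joint_torque": joint torques, N m; "position": TCP position; "orientation": TCP orientation; "force": force on the tool from outside, world axes, zero at the start; "ft_torque": the same for the moment, N m; "gripper_width": finger opening in m; "finger_force": force on a finger pad.
Only numpy, scipy, OpenCV 4.12 (cv2) and the standard library are available. Lean on these libraries where they do the work, as an engineer would, in place of code of your own. Each camera call takes 0.05 s, during which the arm holds its last target. There are 200 camera calls.

### The job

The small control cabinet has been left open: shut its right leaf with the set-back steel tongue fully home first, then shut the left leaf so that its blue flange laps over that tongue and sits flush. Then swing the red locking bar down across the joint, past the spring ball, until it lies level and seated in the keeper. Do not knock or shift the capacitor, the tin or the white box standing around.

Things in the scene. Friction and masses are not known exactly. Their poses are not given: they have to be found in the camera images.
- cabinet: grey sheet-metal control cabinet, fixed: 264 wide (y), 100 deep (own x -0.06 to 0.04), 220 high; origin on the table, midway in its width. Its open front faces -x of its own frame (to the robot), +y is left seen from the robot. Its two leaves, 12 thick, hang in front from 8 to 216 above the table; shut, their outer faces lie at own x = -0.073. Neither has a latch or handle: push the outer face.
- rebated_hinge (a point): top of the right leaf's vertical hinge axis: right front edge of the cabinet, in the plane of the shut outer face, 216 above the table (cabinet frame -0.073, -0.132, 0.216).
- flanged_hinge (a point): top of the left leaf's vertical hinge axis (cabinet frame -0.073, +0.132, 0.216).
- rebated_leaf (a joint): opening angle of the right leaf, rad: 0 shut, up to 1.6 open to the robot; starts 0.9 to 1.35. Stiff hinge (about 0.06 N m): stays where left. Its outer face lies in a plane through the hinge axis, 2 to 120 mm off the hinge. On it sits the bar's dark keeper, 74 to 101 mm off the hinge, 151 to 182 above the table, up to 26 proud; elsewhere it is plain but for vent louvres low down.
- flanged_leaf (a joint): opening angle of the left leaf, rad: 0 shut, up to 1.6 open to the robot; starts 0.9 to 1.35. Mirror image of the right leaf, same stiff hinge. Shut before the right leaf it keeps the tongue out: the right leaf then stands about 0.09 rad ajar. It carries the locking bar; its face is clear from 2 to 94 mm off the hinge.
- lock_bar (a joint): angle of the red bar, rad: 0 upright, pi/2 level across the joint to the right (end stop); starts 0 to 0.25. Stiff (0.03 N m), stays where left. From about 1.2 rad it rides over the keeper's spring ball (9 radius, 66 mm from the pivot), needing 2 to 6 N down on the bar 40 mm from the pivot; past about 1.45 the ball holds it down. Both leaves must be shut for it to enter the keeper.
- bar_pivot (a point): point on the bar's pivot axis at mid-thickness of the bar: on the left leaf, 106 mm from its hinge, 14 in front of the outer face, 161 above the table. The axis is square to the leaf. The bar is 10 wide and 8 thick; 10 mm of air lies between it and the leaf's face.
- bar_tip (a point): end of the red bar, on its centre line, 80 mm from the pivot; 241 above the table when the bar is upright (21 above the cabinet's roof), 161 when it is level. The keeper takes the bar 63 to 77 mm from the pivot: a shelf below and a low lip in front, open above.
- rebated_edge (a point): top of the right leaf's outer face at its free edge, 120 mm from its hinge, 216 above the table. Beyond it a bare steel tongue, 20 wide and 5 thick, is set back 7 mm from the face.
- flange_edge (a point): top of the free edge of the left leaf's blue flange, 140 mm from its hinge, 216 above the table. The flange is 20 wide, 5 thick, flush with the outer face; shut, it laps 16 mm in front of the tongue with 2 mm play.
- capacitor_al: standing aluminium capacitor, 48 across, 117 high, loose, origin at the centre of its underside; a bystander left of the cabinet.
- solvent_tin: dark standing tin, 69 across, 96 high, loose, origin at the centre of its underside; a bystander on the left.
- white_box: white standing carton 67 x 68 x 104, loose, origin at the centre of its underside; a bystander on the right.

How it is judged:
By the outcome, as a careful person would: the job done as asked, in the order asked, and still so for the second after the job is handed in, with the robot touching nothing.
It also fails if it takes over 48 s, if anything falls off the work surface, if the arm or the gripper's body presses on something with over 40 N, if the wrist force passes 120 N, or if a joint passes its speed limit or range.

## Working session

There is one attempt and no reset: what is moved stays moved. The work goes in short steps, Python scripts to look and compute and a tool call to move; the robot and the scene stay as the last step left them, time stands still between calls to the robot, and variables do not carry over. Pictures are saved under pics/ and viewed, at most 10 in all, crops included, and the job is handed in when it is done.

Besides the shell and the picture viewer there is one more tool, called as name(argument=value, ...) on one line, values as JSON. arm_command: Moves the arm, as the interface text tells. Its arguments: {"type":"object","properties":{"rows":{"type":"array"}},"required":["rows"]}

```bash
ls; mkdir -p pics; python3 - <<'E'
from plant import bot
import cv2
for n in ["scene","top"]:
    s=bot.snapshot(n); cv2.imwrite(f"pics/{n}0.png",s["frame"][:,:,::-1])
    print(n,s["fx"],s["fy"],s["cx"],s["cy"],s["eye"],s["attitude"])
print(bot.read_state())
E
```

```text
pics
scene 534.8750297355243 534.8750297355243 322.76855795472557 234.19243752050735 [-0.28495228 -0.97314297  1.10920035] [ 0.84016741 -0.30649951  0.15752463 -0.41876338]
top 514.7515021735744 514.7515021735744 324.6876427069337 238.56650577370922 [ 0.36980709 -0.00806222  1.47087965] [ 0.70852561 -0.70199952  0.05449366 -0.04710173]
{'time': 0.1, 'joint_positions': array([ 9.90980793e-01,  2.87116200e-01,  1.57798688e+00,  1.75807198e-05,
        1.27862413e+00, -1.49990737e-01]), 'qvel': array([ 1.22404461e-03, -2.80032057e-04, -3.46008925e-03,  8.15911719e-05,
       -2.48997783e-03,  2.63727486e-04]), 'joint_torque': array([ 8.92799399e-04, -4.07296872e+01, -2.93698114e+01, -9.16615477e-05,
        3.39769853e-03, -2.25575505e-06]), 'position': array([0.28094263, 0.61315741, 0.24708305]), 'orientation': array([ 2.13264204e-01,  9.76993982e-01, -9.94003313e-04, -3.88728493e-04]), 'force': array([-0.61414567, -0.22744654, -0.14554249]), 'ft_torque': array([ 0.00018111, -0.01798675,  0.02581422]), 'finger_force': 0.0, 'gripper_width': 0.08587699977571904}
```

View pics/scene0.png

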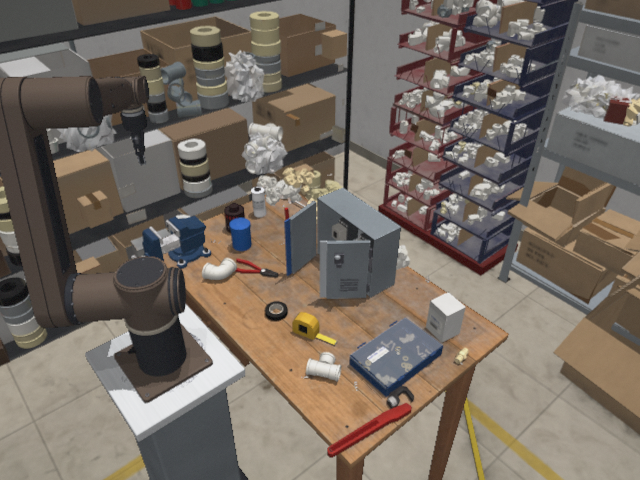

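View pics/top0.png

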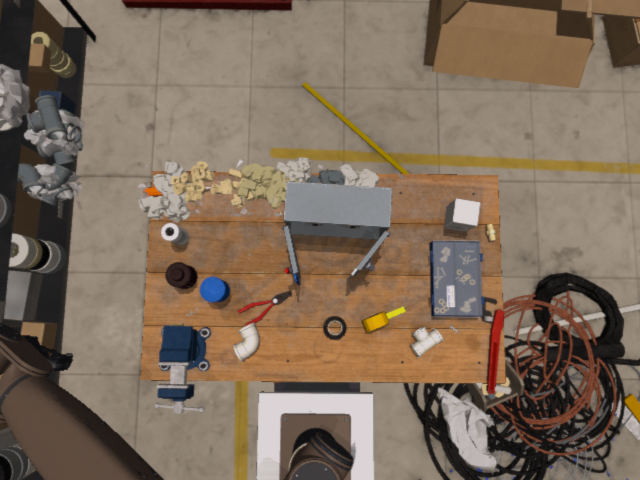

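The top view shows the cabinet roof at about (285–391, 182–229), with the left leaf running down to about (297,285) and the right leaf to about (352,275). The tin and capacitor are on the left and the white box is on the right. I'll enlarge the cabinet area.

```bash
python3 - <<'E'
import cv2
a=cv2.imread("pics/top0.png")[165:305,260:420]
cv2.imwrite("pics/topc.png",cv2.resize(a,None,fx=4.2,fy=4.2,interpolation=cv2.INTER_CUBIC))
E
```

```text
(no output)
```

View pics/topc.png

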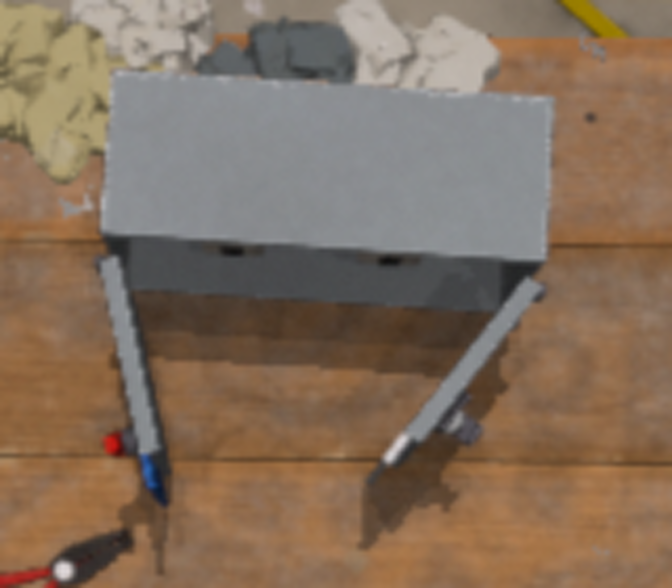

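```bash
cat > h.py <<'E'
import numpy as np
from scipy.spatial.transform import Rotation as R
from scipy.optimize import least_squares
def ray(s,u,v,z):
    d=R.from_quat(s["attitude"]).apply([(u-s["cx"])/s["fx"],(v-s["cy"])/s["fy"],1]); e=np.array(s["eye"])
    return e+d*(z-e[2])/d[2]
def proj(s,P):
    q=R.from_quat(s["attitude"]).inv().apply(np.atleast_2d(P)-np.array(s["eye"]))
    return np.c_[s["fx"]*q[:,0]/q[:,2]+s["cx"],s["fy"]*q[:,1]/q[:,2]+s["cy"]]
def w(p,x,y,z):
    c,s=np.cos(p[2]),np.sin(p[2]); return np.array([p[0]+c*x-s*y,p[1]+s*x+c*y,z])
E
python3 - <<'E'
from plant import bot
from h import *
s=bot.snapshot("top")
c=lambda u,v:(u/4.2+260-.4,v/4.2+165-.4)
pts=[(114,71,.04,.132),(552,97,.04,-.132),(546,261,-.06,-.132),(102,234,-.06,.132)]
W=np.array([ray(s,*c(u,v),.22)[:2] for u,v,*_ in pts])
f=lambda p:np.concatenate([w(p,x,y,0)[:2]-W[i] for i,(_,_,x,y) in enumerate(pts)])
r=least_squares(f,[.6,0,0]);p=r.x;print("cab",p,r.fun.round(4))
def loc(P):
    d=P[:2]-p[:2];c_,s_=np.cos(p[2]),np.sin(p[2]);return np.array([c_*d[0]+s_*d[1],-s_*d[0]+c_*d[1]])
for n,u,v,z in [("Lhinge",100,262,.216),("Rhinge",543,290,.216),("flange",158,500,.216),("tongue",375,480,.216),("redge",410,437,.216),("bartip",113,442,.241)]:
    P=ray(s,*c(u,v),z);print(n,P.round(3),loc(P).round(3))
for n,u,v,z in [("cap",170,232,.117),("tin",180,274,.096),("box",464,213,.104),("blue",214,290,.09)]:print(n,ray(s,u,v,z).round(3))
S=bot.snapshot("scene")
for n,x,y,z in [("FLroof",-.06,.132,.22),("FRroof",-.06,-.132,.22),("BRroof",.04,-.132,.22)]:print(n,proj(S,w(p,x,y,z)))
E
```

```text
cab [ 0.64805447 -0.05278012 -0.05024086] [ 0.0008  0.0016  0.0005 -0.0018 -0.0006 -0.0013 -0.0007  0.0015]
Lhinge [0.579 0.082 0.216] [-0.075  0.131]
Rhinge [ 0.565 -0.179  0.216] [-0.076 -0.13 ]
flange [0.44  0.045 0.216] [-0.213  0.088]
tongue [ 0.453 -0.08   0.216] [-0.194 -0.037]
redge [ 0.478 -0.101  0.216] [-0.167 -0.056]
bartip [0.471 0.07  0.241] [-0.183  0.114]
cap [0.579 0.389 0.117]
tin [0.47  0.363 0.096]
box [ 0.642 -0.399  0.104]
blue [0.428 0.272 0.09 ]
FLroof [[316.54064263 197.39421439]]
FRroof [[374.39870618 239.45533087]]
BRroof [[400.76890102 226.59112838]]
```

```bash
cat >> h.py <<'E'
P=[.648,-.0528,-.0502]
HX,HY=.0145,.011
def tcp(side,th,r,gap,z):   # side -1 right leaf, +1 left leaf
    c,s=np.cos(th),np.sin(th); d=HX*c+HY*s+gap
    return w(P,-.073-r*s-d*c, side*(.132-r*c+d*s),z)
def units(p,p0,yaw): return np.r_[(np.array(p)-p0)/.05, 0,0,np.degrees(yaw)/8].round(2)
E
python3 - <<'E'
from h import *
p0=np.array([.281,.6135,.2475])
a=tcp(-1,.92,.055,.02,.207); print(a,units(a,p0,P[2]-1.141))
for g,ths in [(0,[.9,.7,.5,.3,.15,.05,0]),(-.004,[0])]:
    for t in ths: print(t,units(tcp(-1,t,.055,g,.207),a,0)[:3])
b=tcp(1,1.27,.055,.025,.207);print("L",b)
for g,ths in [(0,[1.3,1.1,.9,.7,.5,.3,.15,.05,0]),(-.004,[0])]:
    for t in ths: print(t,units(tcp(1,t,.055,g,.207),b,0)[:3])
E
```

```text
[ 0.50222739 -0.1741818   0.207     ] [  4.42 -15.75  -0.81   0.     0.    -8.53]
0.9 [0.27 0.33 0.  ]
0.7 [0.37 0.52 0.  ]
0.5 [0.52 0.7  0.  ]
0.3 [0.72 0.85 0.  ]
0.15 [0.9  0.93 0.  ]
0.05 [1.02 0.96 0.  ]
0 [1.09 0.98 0.  ]
0 [1.17 0.97 0.  ]
L [0.51856331 0.10761673 0.207     ]
1.3 [ 0.13 -0.46  0.  ]
1.1 [ 0.13 -0.65  0.  ]
0.9 [ 0.16 -0.85  0.  ]
0.7 [ 0.25 -1.06  0.  ]
0.5 [ 0.38 -1.25  0.  ]
0.3 [ 0.56 -1.41  0.  ]
0.15 [ 0.73 -1.51  0.  ]
0.05 [ 0.85 -1.56  0.  ]
0 [ 0.92 -1.58  0.  ]
0 [ 1.   -1.59  0.  ]
```

arm_command(rows=[[1,0.5,-1,1.4,0,0,-1],[1,1,-2,1.4,0,0,-2],[1,1.5,-3,1.4,0,0,-3],[1,2,-4,1.4,0,0,-4],[1,2.4,-5,1.4,0,0,-5],[1,2.8,-6,1.4,0,0,-6],[1,3.2,-7,1.4,0,0,-7],[1,3.5,-8,1.4,0,0,-8],[1,3.8,-9,1.4,0,0,-8.53],[1,4,-10,1.4,0,0,-8.53],[1,4.1,-11,1.4,0,0,-8.53],[1,4.2,-12,1.4,0,0,-8.53],[1,4.3,-13,1.4,0,0,-8.53],[1,4.4,-14,1.4,0,0,-8.53],[1,4.42,-15,1.4,0,0,-8.53],[1,4.42,-15.75,1.4,0,0,-8.53],[1,4.42,-15.75,1.4,0,0,-8.53],[1,4.42,-15.75,1.4,0,0,-8.53],[1,4.42,-15.75,1.4,0,0,-8.53],[1,4.42,-15.75,1.4,0,0,-8.53]])

```text
time: 2.2
position: [0.5021, -0.173, 0.3181]
orientation: [0.724, 0.689, 0.0, -0.0]
force: [0.2, 0.1, 0.2]
gripper_width: 0.0001
finger_force: 0.0
```

arm_command(rows=[[1,0,0,-0.7,0,0,0],[1,0,0,-1.5,0,0,0],[1,0,0,-2.22,0,0,0],[1,0,0,-2.22,0,0,0]])

```text
time: 2.6
position: [0.4991, -0.1702, 0.2015]
orientation: [0.724, 0.69, -0.002, -0.006]
force: [-0.3, -0.2, -0.4]
gripper_width: -0.0002
finger_force: 0.0
```

```bash
python3 - <<'E'
from plant import bot
import cv2
s=bot.snapshot("top");a=s["frame"][165:305,240:440,::-1]
b=bot.snapshot("scene");b=b["frame"][170:310,260:460,::-1]
import numpy as np
cv2.imwrite("pics/c1.png",np.hstack([cv2.resize(x,None,fx=4,fy=4,interpolation=cv2.INTER_CUBIC)[:,:400 if 0 else 800][:, 180:580] for x in (a,b)]))
E
```

```text
(no output)
```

View pics/c1.png

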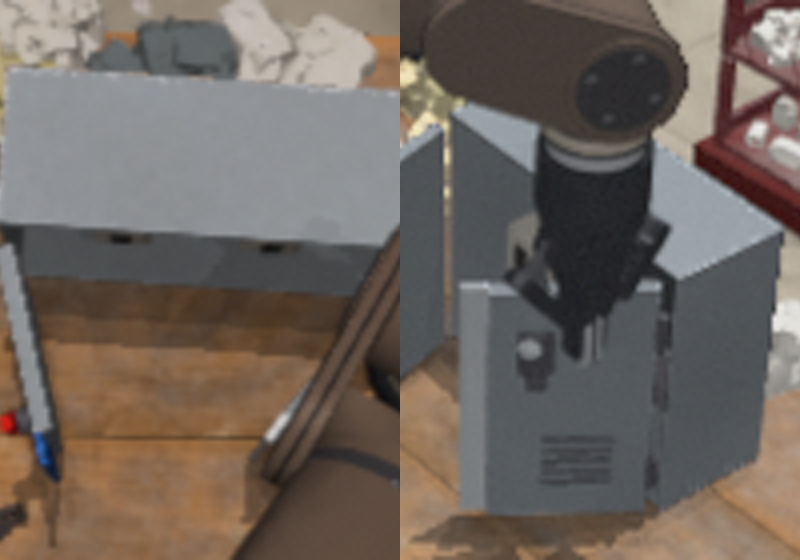

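The closed fingertips sit in front of the right leaf, at about (590,355) in the right half, above and hinge-side of the keeper, and clear of it. Now I'll push the right leaf.

arm_command(rows=[[1,0.12,0.15,0,0,0,0],[1,0.27,0.33,0,0,0,0],[1,0.32,0.42,0,0,0,0],[1,0.37,0.52,0,0,0,0],[1,0.45,0.61,0,0,0,0],[1,0.52,0.7,0,0,0,0],[1,0.62,0.78,0,0,0,0],[1,0.72,0.85,0,0,0,0],[1,0.8,0.9,0,0,0,0],[1,0.9,0.93,0,0,0,0],[1,0.96,0.95,0,0,0,0],[1,1.02,0.96,0,0,0,0],[1,1.06,0.97,0,0,0,0],[1,1.06,0.97,0,0,0,0]])

```text
time: 4.1
position: [0.5557, -0.1252, 0.2074]
orientation: [0.725, 0.689, 0.001, 0.0]
force: [-1.0, -0.5, -0.6]
gripper_width: 0.0
finger_force: 0.0
```

arm_command(rows=[[1,0.03,0,0,0,0,0],[1,0.06,0,0,0,0,0],[1,0.06,0,0,0,0,0],[1,0.06,0,0,0,0,0]])

```text
time: 4.5
position: [0.5575, -0.1252, 0.2074]
orientation: [0.725, 0.689, -0.001, -0.001]
force: [-5.2, -0.1, 2.1]
gripper_width: -0.0002
finger_force: 2.6
```

arm_command(rows=[[1,0.03,0,0,0,0,0],[1,0.05,0,0,0,0,0],[1,0.05,0,0,0,0,0]])

```text
time: 4.8
position: [0.5577, -0.1252, 0.2074]
orientation: [0.724, 0.689, -0.003, -0.004]
force: [-13.9, 0.3, 7.3]
gripper_width: 0.0
finger_force: 6.9
```

arm_command(rows=[[1,-0.4,0,0,0,0,0],[1,-0.7,0,0.9,0,0,0],[1,-0.8,0,1.8,0,0,0],[1,-0.84,0.9,1.9,0,0,0],[1,-0.84,1.8,1.9,0,0,0],[1,-0.84,2.7,1.9,0,0,0],[1,-0.84,3.6,1.9,0,0,0],[1,-0.84,4.3,1.9,0,0,0],[1,-0.84,4.67,1.9,0,0,0],[1,-0.84,4.67,1.9,0,0,0],[1,-0.84,4.67,1.9,0,0,0],[1,-0.84,4.67,1.2,0,0,0],[1,-0.84,4.67,0.5,0,0,0],[1,-0.84,4.67,0,0,0,0],[1,-0.84,4.67,0,0,0,0],[1,-0.84,4.67,0,0,0,0]])

```text
time: 6.4
position: [0.5192, 0.1072, 0.2077]
orientation: [0.725, 0.689, 0.0, 0.0]
force: [0.1, -0.1, -0.5]
gripper_width: 0.0002
finger_force: 0.0
```

```bash
python3 - <<'E'
from plant import bot
import cv2,numpy as np
s=bot.snapshot("top");a=s["frame"][165:305,240:440,::-1]
b=bot.snapshot("scene");b=b["frame"][170:310,240:440,::-1]
cv2.imwrite("pics/c2.png",np.hstack([cv2.resize(x,None,fx=4,fy=4,interpolation=cv2.INTER_CUBIC)[:, 80:480] for x in (a,b)]))
E
```

```text
(no output)
```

View pics/c2.png

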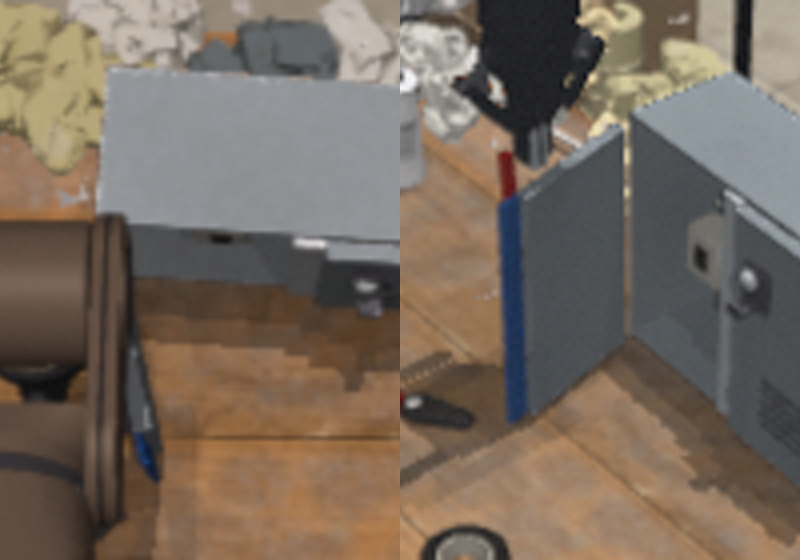

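The right leaf is shut (its edge is at about (735,205) in the right half). The fingers stand outside the left leaf, behind the bar at (505,175). Now I'll push the left leaf.

arm_command(rows=[[1,0.06,-0.2,0,0,0,0],[1,0.13,-0.4,0,0,0,0],[1,0.13,-0.53,0,0,0,0],[1,0.13,-0.65,0,0,0,0],[1,0.14,-0.75,0,0,0,0],[1,0.16,-0.85,0,0,0,0],[1,0.2,-0.96,0,0,0,0],[1,0.25,-1.06,0,0,0,0],[1,0.31,-1.16,0,0,0,0],[1,0.38,-1.25,0,0,0,0],[1,0.47,-1.33,0,0,0,0],[1,0.56,-1.41,0,0,0,0],[1,0.65,-1.46,0,0,0,0],[1,0.73,-1.51,0,0,0,0],[1,0.8,-1.54,0,0,0,0],[1,0.85,-1.56,0,0,0,0],[1,0.89,-1.57,0,0,0,0],[1,0.89,-1.57,0,0,0,0]])

```text
time: 8.3
position: [0.5637, 0.0294, 0.2075]
orientation: [0.725, 0.689, 0.0, 0.001]
force: [-0.2, 0.0, -0.2]
gripper_width: -0.0005
finger_force: 0.0
```

arm_command(rows=[[1,0.03,0,0,0,0,0],[1,0.06,0,0,0,0,0],[1,0.06,0,0,0,0,0],[1,0.06,0,0,0,0,0]])

```text
time: 8.7
position: [0.5657, 0.0293, 0.2074]
orientation: [0.724, 0.689, -0.001, -0.0]
force: [-5.6, -1.9, 1.8]
gripper_width: -0.0
finger_force: 2.5
```

arm_command(rows=[[1,0.03,0,0,0,0,0],[1,0.05,0,0,0,0,0],[1,0.05,0,0,0,0,0]])

```text
time: 9.0
position: [0.5658, 0.0293, 0.2074]
orientation: [0.724, 0.689, -0.004, -0.003]
force: [-12.9, -2.1, 7.4]
gripper_width: -0.0001
finger_force: 6.8
```

```bash
python3 - <<'E'
from h import *
c0=np.array([.5686,.0291,.207])
def q(phi,rho=.045,gap=0,dx=.0185):
    r=rho*np.sin(phi)-(.005+gap)*np.cos(phi); u=rho*np.cos(phi)+(.005+gap)*np.sin(phi)
    p=w(P,-.073-dx,.026-r+.011,.161+u+.017); p[0]+=.001; return p
print(units(q(0,gap=.01),c0,0)[:3])
for f in [0,.2,.4,.6,.8,1.,1.15,1.25,1.35,1.45,1.5708]: print(f,q(f).round(4),units(q(f),c0,0)[:3])
E
```

```text
[-0.17 -0.51  0.32]
0 [ 0.5597 -0.0063  0.223 ] [-0.18 -0.71  0.32]
0.2 [ 0.5593 -0.0153  0.2231] [-0.19 -0.89  0.32]
0.4 [ 0.5588 -0.0242  0.2214] [-0.2  -1.07  0.29]
0.6 [ 0.5584 -0.0325  0.218 ] [-0.2  -1.23  0.22]
0.8 [ 0.558  -0.04    0.2129] [-0.21 -1.38  0.12]
1.0 [ 0.5577 -0.0464  0.2065] [-0.22 -1.51 -0.01]
1.15 [ 0.5575 -0.0502  0.2009] [-0.22 -1.59 -0.12]
1.25 [ 0.5574 -0.0523  0.1969] [-0.22 -1.63 -0.2 ]
1.35 [ 0.5573 -0.054   0.1927] [-0.23 -1.66 -0.29]
1.45 [ 0.5573 -0.0553  0.1884] [-0.23 -1.69 -0.37]
1.5708 [ 0.5572 -0.0562  0.183 ] [-0.23 -1.71 -0.48]
```

arm_command(rows=[[1,-0.17,0,0,0,0,0],[1,-0.2,0,0.16,0,0,0],[1,-0.18,-0.2,0.32,0,0,0],[1,-0.17,-0.4,0.32,0,0,0],[1,-0.17,-0.51,0.32,0,0,0],[1,-0.17,-0.51,0.32,0,0,0],[1,-0.17,-0.51,0.32,0,0,0]])

```text
time: 9.7
position: [0.5602, 0.0038, 0.2229]
orientation: [0.725, 0.689, -0.0, -0.0]
force: [0.2, -0.2, -0.0]
gripper_width: -0.0
finger_force: 0.0
```

```bash
python3 - <<'E'
from plant import bot
import cv2,numpy as np
b=bot.snapshot("scene")["frame"][170:310,270:410,::-1]
a=bot.snapshot("wrist")["frame"][:,:,::-1]
cv2.imwrite("pics/c3.png",np.hstack([cv2.resize(b,(400,400),interpolation=cv2.INTER_CUBIC),cv2.resize(a[:,80:560],(400,400))]))
print(bot.read_state()["position"])
E
```

```text
[0.56009978 0.00419055 0.22289996]
```

View pics/c3.png

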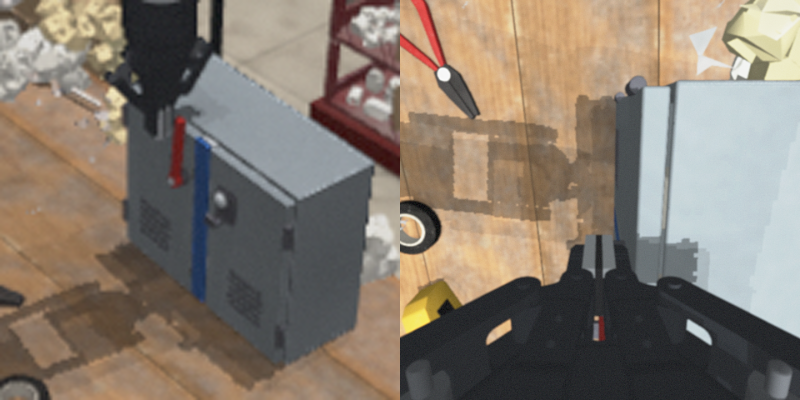

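Both leaves are shut flush, with the blue flange on top. The bar stands upright at about (178,150), just right of the fingertips. Now I'll swing it over.

arm_command(rows=[[1,0,-0.1,0,0,0,0],[1,-0.01,-0.2,0,0,0,0],[1,-0.02,-0.3,0,0,0,0],[1,-0.02,-0.38,0,0,0,0],[1,-0.03,-0.47,-0.02,0,0,0],[1,-0.03,-0.56,-0.03,0,0,0],[1,-0.03,-0.64,-0.06,0,0,0],[1,-0.03,-0.72,-0.1,0,0,0],[1,-0.04,-0.8,-0.15,0,0,0],[1,-0.04,-0.87,-0.2,0,0,0],[1,-0.05,-0.94,-0.27,0,0,0],[1,-0.05,-1.0,-0.33,0,0,0],[1,-0.05,-1.04,-0.39,0,0,0],[1,-0.05,-1.08,-0.44,0,0,0],[1,-0.05,-1.08,-0.44,0,0,0]])

```text
time: 11.3
position: [0.5574, -0.05, 0.2006]
orientation: [0.725, 0.689, -0.0, -0.0]
force: [-0.7, -0.8, 0.2]
gripper_width: -0.0004
finger_force: 0.0
```

arm_command(rows=[[1,0,-0.04,-0.08,0,0,0],[1,-0.01,-0.06,-0.13,0,0,0],[1,-0.01,-0.07,-0.17,0,0,0],[1,-0.01,-0.09,-0.21,0,0,0],[1,-0.01,-0.1,-0.25,0,0,0],[1,-0.01,-0.11,-0.31,0,0,0],[1,-0.01,-0.12,-0.36,0,0,0],[1,-0.01,-0.12,-0.36,0,0,0]])

```text
time: 12.1
position: [0.5585, -0.0537, 0.1923]
orientation: [0.724, 0.69, 0.002, -0.0]
force: [-18.6, 11.8, 33.6]
gripper_width: -0.0002
finger_force: 19.0
```

arm_command(rows=[[1,0,0.05,0.15,0,0,0]])

```text
time: 12.2
position: [0.5581, -0.0529, 0.1945]
orientation: [0.724, 0.69, 0.001, 0.001]
force: [-0.3, -0.3, -0.6]
gripper_width: 0.0
finger_force: 0.2
```

```bash
python3 - <<'E'
from plant import bot
import cv2,numpy as np
b=bot.snapshot("scene")["frame"][180:270,290:390,::-1]
cv2.imwrite("pics/c4.png",cv2.resize(b,(660,594),interpolation=cv2.INTER_CUBIC))
s=bot.read_state();print(s["position"],s["force"])
E
```

```text
[ 0.55837312 -0.05289297  0.19440798] [-1.04800963  1.43025377  8.88427256]
```

View pics/c4.png

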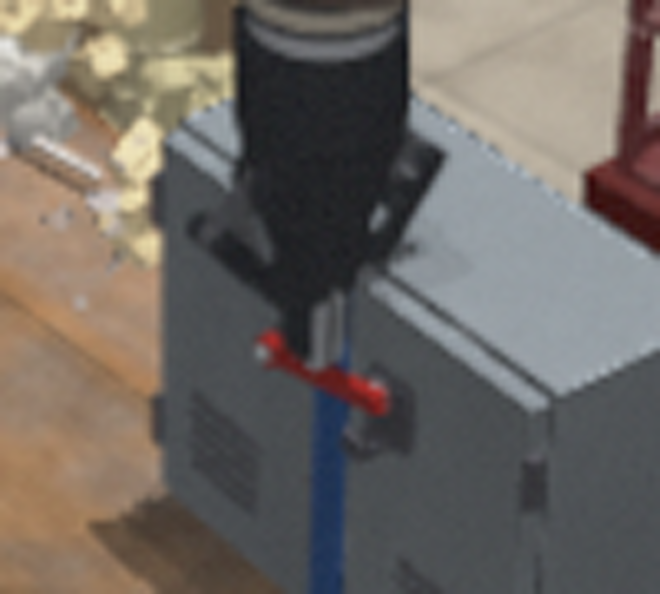

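The bar rests on the spring ball, its end at about (375,395). The upward and backward force fits the gripper linkage, which lies along x, touching the cabinet's top edge. I'll turn the tool a quarter turn so the linkage lies along the front, then press again.

arm_command(rows=[[1,0,0.03,0.3,0,0,0],[1,-0.2,0,0.9,0,0,0],[1,-0.6,0,1.6,0,0,1],[1,-0.6,0,1.6,0,0,2],[1,-0.6,0,1.6,0,0,3],[1,-0.6,0,1.6,0,0,4],[1,-0.6,0,1.6,0,0,5],[1,-0.6,0,1.6,0,0,6],[1,-0.6,0,1.6,0,0,7],[1,-0.6,0,1.6,0,0,8],[1,-0.6,0,1.6,0,0,9],[1,-0.6,0,1.6,0,0,10],[1,-0.6,0,1.6,0,0,11],[1,-0.6,0,1.6,0,0,11.25],[1,-0.2,-0.05,1.6,0,0,11.25],[1,0.06,-0.05,1.6,0,0,11.25],[1,0.06,-0.05,1.1,0,0,11.25],[1,0.06,-0.05,0.6,0,0,11.25],[1,0.06,-0.05,0.27,0,0,11.25],[1,0.06,-0.05,0.27,0,0,11.25]])

```text
time: 14.25
position: [0.5585, -0.0554, 0.2005]
orientation: [0.025, 1.0, 0.001, -0.004]
force: [-1.0, -0.7, 0.1]
gripper_width: 0.0
finger_force: 0.0
```

Commanded z is now about 0.204. I'll press down in small steps.

arm_command(rows=[[1,0,0,-0.06,0,0,0],[1,0,0,-0.12,0,0,0],[1,0,0,-0.18,0,0,0],[1,0,0,-0.22,0,0,0],[1,0,0,-0.22,0,0,0]])

```text
time: 14.75
position: [0.5602, -0.0559, 0.1934]
orientation: [0.025, 1.0, -0.0, 0.0]
force: [0.4, 0.1, -0.0]
gripper_width: 0.0
finger_force: 0.0
```

arm_command(rows=[[1,0,0,-0.04,0,0,0],[1,0,0,-0.08,0,0,0],[1,0,0,-0.11,0,0,0],[1,0,0,-0.11,0,0,0]])

```text
time: 15.15
position: [0.5616, -0.0562, 0.1905]
orientation: [0.025, 1.0, -0.0, 0.002]
force: [-1.4, 0.0, 7.5]
gripper_width: 0.0
finger_force: 0.5
```

arm_command(rows=[[1,0,0,-0.03,0,0,0],[1,0,0,-0.05,0,0,0],[1,0,0,-0.05,0,0,0]])

```text
time: 15.45
position: [0.5606, -0.0562, 0.1864]
orientation: [0.025, 1.0, -0.0, 0.001]
force: [-0.9, -0.3, 0.1]
gripper_width: -0.0001
finger_force: 0.5
```

Over the ball. On down to level.

arm_command(rows=[[1,0,0,-0.04,0,0,0],[1,0,0,-0.08,0,0,0],[1,0,0,-0.1,0,0,0],[1,0,0,-0.1,0,0,0]])

```text
time: 15.85
position: [0.5614, -0.0562, 0.1827]
orientation: [0.025, 1.0, -0.0, 0.002]
force: [-2.9, 0.2, 9.8]
gripper_width: 0.0001
finger_force: 5.4
```

arm_command(rows=[[1,0,0,-0.03,0,0,0],[1,0,0,-0.03,0,0,0],[1,0,0,0.3,0,0,0],[1,0,0,0.9,0,0,0],[1,-0.3,0,1.7,0,0,0],[1,-1,0,2.5,0,0,0],[1,-1,0.5,3,0,0,0],[1,-1,1.5,3.2,0,0,0],[1,-1,2.5,3.2,0,0,0],[1,-1,3.5,3.2,0,0,0],[1,-1,4.5,3.2,0,0,0],[1,-1,5,3.2,0,0,0],[1,-1,5,3.2,0,0,0]])

```text
time: 17.15
position: [0.5095, 0.1972, 0.3391]
orientation: [0.023, 1.0, 0.0, -0.001]
force: [0.2, -0.6, -0.7]
gripper_width: -0.0001
finger_force: 0.0
```

```bash
python3 - <<'E'
from plant import bot
import cv2,numpy as np
b=bot.snapshot("scene")["frame"][180:270,290:410,::-1]
a=bot.snapshot("top")["frame"][165:285,260:420,::-1]
cv2.imwrite("pics/c5.png",np.hstack([cv2.resize(x,(400,300*1),interpolation=cv2.INTER_CUBIC) for x in (b,a)]))
s=bot.read_state();print(s["position"],s["force"],s["time"])
E
```

```text
[0.5099473  0.19441312 0.33926847] [-0.08628686 -1.08231389 -0.90712386] 17.25
```

View pics/c5.png

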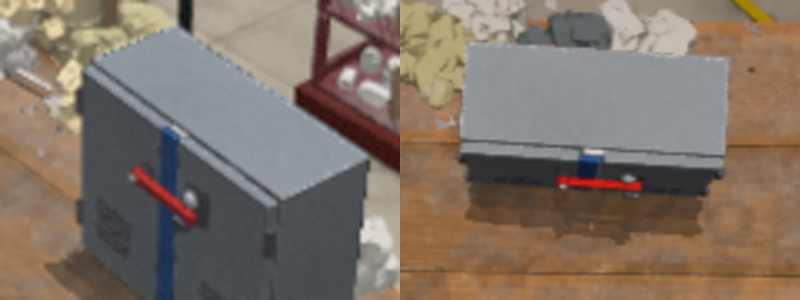

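The leaves are shut flush and the bar lies across the joint under the ball. I'll check that it's level numerically.

```bash
python3 - <<'E'
from plant import bot
from h import *
S=bot.snapshot("scene");k=400/120
for f in (1.40,1.5,1.5708):
    L=[w(P,-.091,.026-r*np.sin(f),.161+r*np.cos(f)) for r in (0,.04,.08)]
    print(f,((proj(S,L)-[290,180])*k).round(1).tolist())
m=S["frame"][180:270,290:410].astype(int)
v,u=np.where((m[...,0]>110)&(m[...,1]<70)&(m[...,2]<70)&(np.arange(120)[None]<75))
print(len(u),((u+.5)*k).min(),((u+.5)*k).max())
c=np.polyfit((u+.5)*k,(v+.5)*k,1);print(c, np.polyval(c,[140,165,190]))
E
```

```text
1.4 [[132.1, 177.2], [160.0, 192.6], [189.0, 208.6]]
1.5 [[132.1, 177.2], [160.2, 196.5], [189.4, 216.4]]
1.5708 [[132.1, 177.2], [160.2, 199.1], [189.3, 221.7]]
59 135.0 195.0
[ 0.79028778 64.39835467] [175.03864348 194.79583792 214.55303235]
```

```bash
python3 -c "
from plant import bot
print(bot.finish_job())"
```

```text
the job is handed in; nothing more can be done
None
```

The right leaf was shut fully home first, then the left leaf flush with its blue flange over the tongue. The red bar is level in the keeper by the final camera check, and the job is handed in at about 17 s. On the first try at the bar the gripper linkage seems to have caught the cabinet's top edge. The wrist read about 40 N then, right at the limit for the gripper's body, so that contact could count against the result.

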